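# Refit a radio knob and hold it pressed in

### The arm

A 6-joint arm with a two-finger parallel gripper is mounted at the origin on the work surface. World frame = base frame: x ahead of the robot, y to its left, z up, the work surface at z = 0. Lengths are in m, angles in rad, forces in N, time in s.
With the tool pointing down it reaches from about 0.25 to 0.775 m from the base axis. Payload 8.9 kg.
Tool frame: the origin (TCP) lies on the centre line of the jaws, within the pads' length; the fingertips stand 19 mm ahead of it and the grasp point (between the pads) is the TCP; z points along the fingers, y is the line along which they close (so a half turn about z gives the same grasp; the last joint's range is limited). The gripper opens to 85 mm and grips with 20 to 120 N. Pads are 22 mm wide; open, the fingers measure 114 mm over their backs; the gripper's body (76 mm by 85 mm) begins 54 mm behind the grasp point. The pads swing forward as they close: fully open they stand 13 mm farther back than shut.
Start: joints at [-1.391, 0.291, -0.153, 1.127, 0, 1.431], TCP at [0.165, -0.499, 0.25] pointing down, gripper open.
Joint ranges: [-2.52, 2.52], [-0.91, 1.74], [-1.3, 1.37], [-1.96, 2.02], [-1.52, 1.47], [-3.14, 3.14]. Speed limits (rad/s): [2.22, 2.22, 2.79, 3.14, 3.14, 3.14].

### API

Orientations are given as a unit quaternion [w, x, y, z].
In Python, from bench import manip gives the robot as it stands.
- The arm moves only by the tool move_arm, never from a script. Its argument "plan" is a list of rows, each a list of 3 entries, a list of its own where there are three numbers: the shift along the tool's x, y, z scaled (see below), then the turn about the tool's z scaled (see below), then the closure, from 0 (fully open) to 1 (shut). A call has 1 to 12 rows; each row is the pose to reach, as a shift and turn from the pose commanded when the call began, along the tool's axes at that moment; what a row does not reach only later rows make up. The controller multiplies each number of a shift by 80 mm and each number of a turn by 90 degrees. A row lasts 1/8 s, in which the tool goes at most 62.5 mm and 10.7 degrees, less where a joint would pass 70% of its speed; a pose out of reach is approached as far as the arm can. A call with a number of a shift or a turn outside -1 to 1 is refused whole. A call with a gripper value outside its range is refused whole. The fingers move at their own pace and stop on an object; "newtons" is the grip in N (left out, the last holds). Time passes only in rows, so rows that repeat a pose let the fingers close. It gives the time, the measured TCP pose, the force, the opening and the grip force at its end, in the units of the state.
- manip.observe(): the state, without advancing time (a new reading comes with each control period).
- manip.get_image(name): name is "side" or "top"; returns a dict with "color" (400x640x3 uint8, red, green, blue), "range_z" (400x640 float32, m along the optical axis (not along the pixel's ray), 0 where there is no reading), "intrinsics" (3x3 intrinsics, pixels), "k1" (the pictures are not rectified: a ray, as slopes to the right and down, at radius r is drawn at 1 + k1 r^2 times it, then the intrinsics apply), "R" (3x3) and "t" (3): a world point X has camera coordinates R X + t. Camera axes: x right, y down, z forward; pixel columns grow to the right and rows downward; lengths in m; the calibration is good to about 2 mm. A picture is of the moment at which its call begins.
- manip.sign_off(): hands the job in; it is judged then, once.
The state is a dict: "clock": time; "q": joint angles; "joint_vel": joint speeds; "effort": joint torques, N m; "ee_pos": TCP position; "tool_rot": TCP orientation; "force": force on the tool from outside, world axes, zero at the start; "ft_torque": the same for the moment, N m; "width": finger opening in m; "grip_force": force on a finger pad.
Only numpy, scipy, OpenCV 4.12 (cv2) and the standard library are available. Lean on these libraries where they do the work, as an engineer would, in place of code of your own. Each camera call takes 0.05 s, during which the arm holds its last target. There are 200 camera calls.

### The job

Switch the desk radio on by turning its fitted bar knob clockwise (seen from above) until it clicks over to its other position. Then put the loose pointer knob on the bare D-shaped spindle, flat to flat, push it fully home and keep it pressed in against the spindle's spring as far as it goes, finishing while you still hold the knob pressed in. Leave everything else on the desk where it is.

Things in the scene. Friction and masses are not known exactly. Their poses are not given: they have to be found in the camera images.
- radio: Wooden table radio, fixed, 130 (x) x 250 (y) x 90 mm high; origin: centre of its underside. On its flat aluminium top deck (90 mm above the desk) stand the fitted bar knob (power switch), 65 mm to +y of the centre, and the bare spindle, 65 mm to -y. A folded aerial lies along the deck's +x edge, 54 mm from the centre line, up to 100 mm above the desk.
- click_grip (a point): Fitted black power-switch knob on the radio: disc 40 mm across, on it an upright bar 12 mm wide, 20 mm tall, reaching 28 mm from the axis on its pointed end (+x of this frame) and 18 mm on the other. This point: on the vertical turning axis in the middle of the bar, 10 mm above the disc, 10 mm below the bar's top, 121 mm above the desk. x runs along the bar, z up.
- click (a joint): Turn of the power switch, rad: 0 = off (start, pointed end to the radio's +x), grows clockwise seen from above, 1.0 = on; stops at both ends. An over-centre spring resists with about 0.12 N m at first, falling to nothing at 0.5 rad, and then snaps it on to 1.0; let go before 0.5 it springs back.
- spindle_tip (a point): Top end, on the axis, of the bare upright aluminium D-shaft: 12 mm diameter with one flat 3 mm from the axis; x points out of the flat, z up. At rest the tip stands 26 mm above the deck (116 mm above the desk); its last 3 mm are tapered. The flat's direction varies, within 0.7 rad of the radio's +x; the shaft turns only stiffly (0.15 N m).
- tab (a point): Outer end of the tab of a flat dark steel washer (40 mm across, 1.5 mm thick) lying on the deck at the shaft's foot. The washer turns with the shaft; the tab, 8 mm wide, reaches 32 mm from the axis on the side of the shaft's flat and shows which way the flat looks.
- spindle (a joint): How far the shaft is pushed down, m: 0 = up, 0.006 = fully in (stop). Its spring needs about 3.6 N to start and 7.2 N fully in.
- knob_center (a point): Loose black pointer knob, about 50 g, standing upright on the desk in the front row: disc 40 mm across, 18 mm high, on it an upright bar 12 mm wide, 20 mm tall, reaching 28 mm from the axis on its pointed end (+x) and 18 mm on the other; 38 mm high in all. This point: on its axis, 19 mm above the underside; z up. Fully home on the shaft it lies 3 mm above spindle_tip.
- knob_bore (a point): Mouth of the loose knob's D-shaped bore, on its axis in the underside. The bore is 16 mm deep and about 1.4 mm wider than the shaft, with a lead-in at the mouth. Its flat is on the side of the bar's pointed end (+x), so the pointed end must stand over the shaft's flat (and the washer's tab), within about 0.1 rad.
- eraser: Bystander: white eraser block, 50 x 22 x 13 mm, lying in the front row; origin: centre of its underside.
- cap: Bystander: steel jar cap, 42 mm across, 14 mm high, lying in the front row; origin: centre of its underside.
- globe: Bystander: green glass paperweight globe, 80 mm across, 74 mm high; origin: centre of its underside.
- cup: Bystander: grey silicone pencil cup, 76 mm across, 100 mm high, with pencils up to 190 mm; origin: centre of its underside.
- tin: Bystander: closed metal tin, 103 x 78 x 52 mm; origin: centre of its underside.
- mug: Bystander: steel mug, 80 mm across, 85 mm high, handle at its +y; origin: centre of its underside.
There are look-alikes about, which are no part of the job. Of the things like the part that bears knob_center, leave any that is orange; of the rest the larger one is meant.

How it is judged:
On the way, in this order (a step that is already met when the one before it is completed fails the run):
1. the power switch has clicked over to on (value of joint click above 0.85 rad), for 0.2 s.
2. the loose knob sits fully home on the spindle (z of knob_center in the frame of spindle_tip below 0.006 m and horizontal distance between knob_center and spindle_tip below 0.004 m and angle between knob_center's own z axis and vertical below 0.12 rad and angle between the x axis of knob_center and the x axis of spindle_tip, either way round below 0.2 rad), for 0.1 s.
At the end, for the whole second after the job is handed in: The power switch is on (beyond 0.85 rad); the knob is home on the spindle (centre at most 6 mm above the tip, within 4 mm of the axis, tilted under 0.12 rad, pointer within 0.2 rad of the flat); the robot's fingers still hold it, keeping the spindle pressed in more than 4 mm of its 6 mm (all of step 2 and value of joint click above 0.85 rad and value of joint spindle above 0.004 m and contact force between the fingers and knob above 1 N); the arm keeps its last pose, push and grip.
It fails at once if the eraser, cap, globe, cup, tin or mug is pushed more than 20 mm from its place (distance of any of eraser, cap, globe, cup, tin, mug from where it was at the start of the episode above 0.02 m).
It also fails if it takes over 48 s, if anything falls off the work surface, if the arm or the gripper's body presses on something with over 40 N, if the wrist force passes 120 N, or if a joint passes its speed limit or range.

## Working session

There is one attempt and no reset: what is moved stays moved. The work goes in short steps, Python scripts to look and compute and a tool call to move; the robot and the scene stay as the last step left them, time stands still between calls to the robot, and variables do not carry over. Pictures are saved under pics/ and viewed, at most 10 in all, crops included, and the job is handed in when it is done.

Besides the shell and the picture viewer there is one more tool, called after "Emit:" by a JSON object that holds its "op" and its "data", one argument or row to a line. move_arm: Moves the arm, as the interface text tells. Shifts and turns lie within -1 to 1; 1 stands for 80 mm of shift or 90 degrees of turn. Its arguments: {"type":"object","properties":{"plan":{"type":"array","items":{"type":"array"}},"newtons":{"type":"number"}},"required":["plan"]}

```bash
mkdir -p pics; cat > h.py <<'E'
import numpy as np, cv2, pickle
from bench import manip
def grab(n):
    d=manip.get_image(n); pickle.dump(d,open(n+'.pkl','wb')); return d
def load(n): return pickle.load(open(n+'.pkl','rb'))
def ray(d,u,v):
    K=np.array(d['intrinsics']); s=cv2.undistortPoints(np.array([[[u,v]]],float),K,np.array([float(d['k1']),0,0,0]))[0,0]
    R=np.array(d['R']);t=np.array(d['t']); return -R.T@t, R.T@np.array([s[0],s[1],1])
def atz(d,u,v,z):
    c,r=ray(d,u,v); return c+r*(z-c[2])/r[2]
def proj(d,X):
    p=np.array(d['R'])@X+d['t']; s=p[:2]/p[2]; s=s*(1+d['k1']*(s@s)); K=d['intrinsics']; return s[0]*K[0][0]+K[0][2], s[1]*K[1][1]+K[1][2]
def crop(d,u0,v0,w,h,f,name):
    im=cv2.resize(d['color'][v0:v0+h,u0:u0+w],None,fx=f,fy=f,interpolation=cv2.INTER_CUBIC); cv2.imwrite('pics/'+name,im[:,:,::-1])
E
python3 - <<'E'
from h import *
for n in('top','side'):
    d=grab(n); crop(d,0,0,640,400,1.25 if n=='top' else 1,n+'0.png'); print(n,d['k1'],-np.array(d['R']).T@d['t'],np.array(d['R']).round(2).tolist())
print(manip.observe())
E
```

```text
top -0.028526496080061917 [0.45827887 0.01633011 1.15673545] [[0.0, -1.0, -0.01], [-1.0, -0.0, -0.08], [0.08, 0.01, -1.0]]
side 0.014238012484940478 [-0.12983874  0.71313313  0.88469283] [[-0.71, -0.7, 0.01], [-0.44, 0.44, -0.79], [0.55, -0.57, -0.62]]
{'clock': 0.1, 'q': array([-1.39126671e+00,  2.91232905e-01, -1.54054494e-01,  1.12668212e+00,
        2.60735878e-05,  1.43150695e+00]), 'joint_vel': array([-5.16940273e-04, -1.86666683e-04,  1.12466387e-03,  9.49438416e-05,
       -1.48609164e-03, -5.85735328e-04]), 'effort': array([ 2.34051353e-03, -5.37977707e+01,  3.31918144e+01,  9.31043469e-03,
       -1.60717400e-04, -8.85424214e-06]), 'ee_pos': array([ 0.16450945, -0.49817483,  0.2497837 ]), 'tool_rot': array([-5.86738471e-04,  9.87321020e-01,  1.58735183e-01,  1.23258831e-06]), 'force': array([-0.42428649,  0.28563963, -0.10714711]), 'ft_torque': array([ 0.01816739, -0.01391886, -0.03274205]), 'grip_force': 0.0, 'width': 0.08566725722428317}
```

View pics/top0.png

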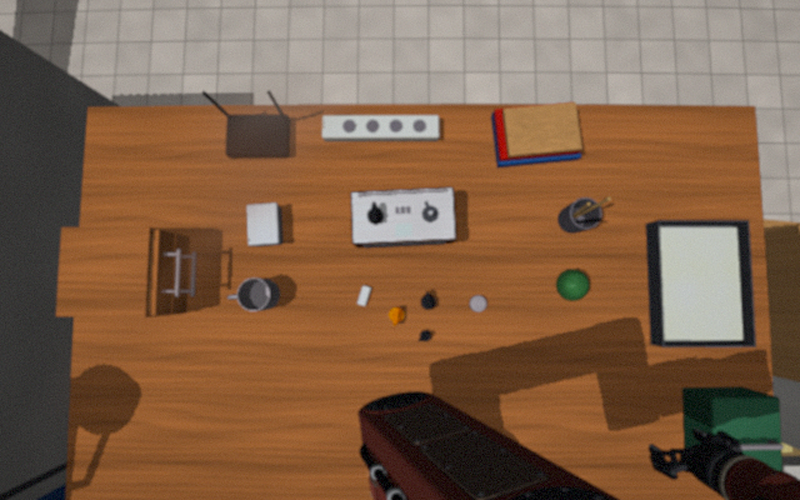

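View pics/side0.png

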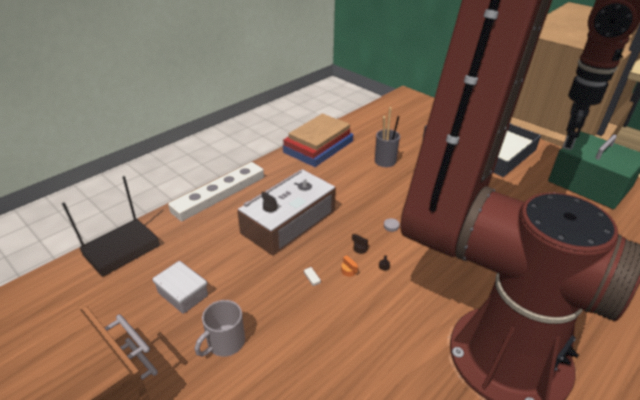

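Candidates in the top picture (full-resolution pixels) are an orange knob at (317,252), a larger black knob at (343,240) and a smaller black one at (340,269). I pick the larger black one at (343,240). The switch is at about (301,171) and the spindle at about (344,170).

```bash
python3 - <<'E'
from h import *
d=load('top')
a=d['color'][140:205,270:375]; b=d['color'][220:285,290:395]
im=np.vstack([a,b]); im=cv2.resize(im,None,fx=4.5,fy=4.5,interpolation=cv2.INTER_CUBIC)
cv2.imwrite('pics/c1.png',im[:,:,::-1])
d=load('side'); crop(d,230,160,180,120,4.4,'c2.png')
E
```

```text
(no output)
```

View pics/c1.png

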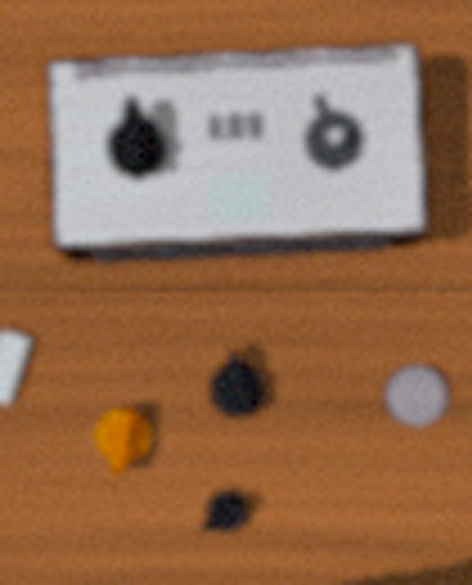

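View pics/c2.png

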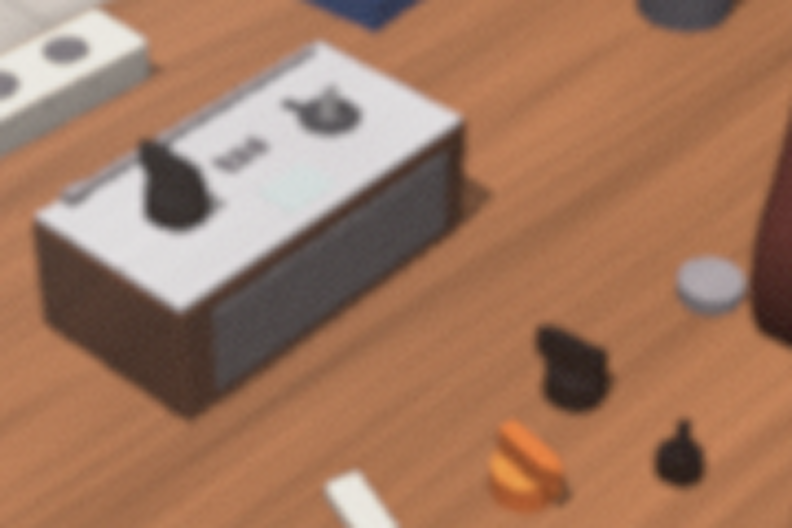

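The crops show these points:
- **Larger black knob:** disc centre at c1 (237,388), pointing roughly away from the robot.
- **Fitted switch:** disc at (138,143), tip at (133,98).
- **Spindle:** washer at (334,138), tab tip at (320,98).

The smaller black knob at (228,510) and the orange one at (123,437) are the look-alikes.

```bash
cat >> h.py <<'E'
def cloud(d):
    z=d['range_z']; v,u=np.nonzero(z>0)
    s=cv2.undistortPoints(np.stack([u,v],1).astype(float)[:,None],np.array(d['intrinsics']),np.array([float(d['k1']),0,0,0]))[:,0]
    zz=z[v,u]; C=np.c_[s*zz[:,None],zz]; return (C-d['t'])@np.array(d['R']), np.c_[u,v]
E
python3 - <<'E'
from h import *
T=load('top');S=load('side')
t=lambda x,y,z,o=140,e=270: atz(T,e+(x+.5)/4.5-.5,o+(y+.5)/4.5-.5,z).round(4)
def b(x,y,z): return t(x,y-292.5,z,220,290)
s=lambda x,y,z: atz(S,230+(x+.5)/4.4-.5,160+(y+.5)/4.4-.5,z).round(4)
print('corners T',[t(*p,.09)[:2] for p in((50,62),(415,47),(426,232),(58,247))])
print('corners S',[s(*p,.09)[:2] for p in((320,42),(463,122),(182,310),(37,215))])
print('switch disc',t(138,145,.105),'tip',t(133,98,.131))
print('washer',t(334,138,.0915),s(330,114,.0915),'tab',t(320,98,.0915),s(286,102,.0915),'tip',t(337,133,.116),s(333,93,.116))
print('knob disc',b(237,388,.018),'side base',s(575,385,.009),'bar ends side',s(540,330,.038),s(607,362,.038))
print('switch side tip',s(150,145,.131))
for n,d in(('T',T),('S',S)):
    P,_=cloud(d)
    for nm,x,y,zl in(('knob',*b(237,388,.018)[:2],.025),('sw',*t(138,145,.105)[:2],.118),('shaft',*t(337,133,.116)[:2],.106)):
        m=(np.hypot(P[:,0]-x,P[:,1]-y)<.04)&(P[:,2]>zl)&(P[:,2]<zl+.05); Q=P[m]
        if len(Q)>2:
            c=Q.mean(0); U,ss,V=np.linalg.svd(Q[:,:2]-c[:2],full_matrices=False); pr=(Q[:,:2]-c[:2])@V[0]; print(n,nm,len(Q),c.round(4),'ang',np.arctan2(V[0,1],V[0,0]).round(3),'ext',pr.min().round(3),pr.max().round(3),'zmax',Q[:,2].max().round(3))
    m=(abs(P[:,2]-.09)<.004)&(abs(P[:,0]-.56)<.15)&(abs(P[:,1])<.3)
    q=P[m][:,:2]; print(n,'deck',cv2.minAreaRect(q.astype(np.float32)*1000),len(q))
E
```

```text
corners T [array([0.6966, 0.1649]), array([ 0.7067, -0.0786]), array([ 0.5827, -0.085 ]), array([0.5724, 0.1579])]
corners S [array([ 0.7075, -0.0796]), array([ 0.5818, -0.0821]), array([0.5724, 0.157 ]), array([0.6955, 0.1623])]
switch disc [0.638  0.1043 0.105 ] tip [0.664  0.1056 0.131 ]
washer [ 0.6451 -0.0244  0.0915] [ 0.6446 -0.0277  0.0915] tab [ 0.6719 -0.0152  0.0915] [ 0.6732 -0.0169  0.0915] tip [ 0.644  -0.0255  0.116 ] [ 0.6349 -0.0212  0.116 ]
knob disc [ 0.4344 -0.022   0.018 ] side base [ 0.4302 -0.0203  0.009 ] bar ends side [ 0.4566 -0.0168  0.038 ] [ 0.4111 -0.0237  0.038 ]
switch side tip [0.6579 0.1044 0.131 ]
T knob 56 [ 0.4363 -0.0202  0.0383] ang -2.984 ext -0.023 0.021 zmax 0.043
T sw 63 [0.6397 0.105  0.1308] ang 3.108 ext -0.026 0.02 zmax 0.136
T shaft 12 [ 0.6426 -0.0233  0.1143] ang -1.525 ext -0.005 0.004 zmax 0.121
T deck ((640.5986328125, 40.406089782714844), (129.03587341308594, 245.52110290527344), 2.88006591796875) 2710
S knob 121 [ 0.4355 -0.0195  0.0353] ang -2.985 ext -0.025 0.021 zmax 0.045
S sw 112 [0.6383 0.1077 0.1289] ang -3.052 ext -0.026 0.021 zmax 0.136
S shaft 18 [ 0.6417 -0.0242  0.1135] ang 1.623 ext -0.006 0.006 zmax 0.121
S deck ((636.6201782226562, 42.18684387207031), (129.96531677246094, 249.32505798339844), 2.2320966720581055) 2071
```

Emit:
{"op": "move_arm", "data": {
  "plan": [
    [[0.5, -0.33, 0], -0.12, 0.45],
    [[1, -0.67, 0], -0.24, 0.45],
    [[1, -0.67, 0], -0.36, 0.45],
    [[1, -0.67, 0], -0.48, 0.45],
    [[1, -0.67, 0], -0.6, 0.45],
    [[1, -0.67, 0], -0.72, 0.45],
    [[1, -0.67, 0], -0.84, 0.45],
    [[1, -0.67, 0], -0.95, 0.45],
    [[1, -0.67, 0], -1, 0.45]
  ],
  "newtons": 50
}}

```text
clock: 1.23
ee_pos: [0.2237, -0.4223, 0.25]
tool_rot: [-0.0, 0.584, 0.812, 0.0]
force: [-0.1, -0.0, 0.0]
width: 0.047
grip_force: 0.0
```

Emit:
{"op": "move_arm", "data": {
  "plan": [
    [[0.33, 0.5, 0], -0.12, 0.45],
    [[0.67, 1, 0], -0.24, 0.45],
    [[0.67, 1, 0], -0.36, 0.45],
    [[0.67, 1, 0], -0.48, 0.45],
    [[0.67, 1, 0], -0.6, 0.45],
    [[0.67, 1, 0], -0.72, 0.45],
    [[0.67, 1, 0], -0.82, 0.45],
    [[0.67, 1, 0], -0.82, 0.45]
  ]
}}

```text
clock: 2.22
ee_pos: [0.2828, -0.3464, 0.2501]
tool_rot: [-0.0, -0.017, 1.0, 0.0]
force: [0.1, 0.6, 0.2]
width: 0.0469
grip_force: 0.0
```

Emit:
{"op": "move_arm", "data": {
  "plan": [
    [[-0.43, 0.5, 0], 0, 0.45],
    [[-0.85, 1, 0], 0, 0.45],
    [[-0.85, 1, 0], 0, 0.45]
  ]
}}

```text
clock: 2.6
ee_pos: [0.3492, -0.2617, 0.2502]
tool_rot: [0.0, -0.018, 1.0, 0.0]
force: [0.7, -0.0, -0.2]
width: 0.047
grip_force: 0.0
```

Emit:
{"op": "move_arm", "data": {
  "plan": [
    [[-0.43, 0.5, 0], 0, 0.45],
    [[-0.85, 1, 0], 0, 0.45],
    [[-0.85, 1, 0], 0, 0.45]
  ]
}}

```text
clock: 2.98
ee_pos: [0.4142, -0.1801, 0.2502]
tool_rot: [0.0, -0.018, 1.0, 0.0]
force: [-0.1, 0.8, 0.5]
width: 0.0472
grip_force: 0.0
```

Emit:
{"op": "move_arm", "data": {
  "plan": [
    [[-0.43, 0.5, 0], 0, 0.45],
    [[-0.85, 1, 0], 0, 0.45],
    [[-0.85, 1, 0], 0, 0.45]
  ]
}}

```text
clock: 3.35
ee_pos: [0.4791, -0.0985, 0.25]
tool_rot: [0.0, -0.018, 1.0, 0.0]
force: [-0.1, -1.1, -0.1]
width: 0.0469
grip_force: 0.0
```

Emit:
{"op": "move_arm", "data": {
  "plan": [
    [[-0.43, 0.5, 0], 0, 0.45],
    [[-0.85, 1, 0], 0, 0.45],
    [[-0.85, 1, 0], 0, 0.45]
  ]
}}

```text
clock: 3.72
ee_pos: [0.5442, -0.0167, 0.2498]
tool_rot: [-0.0, -0.018, 1.0, -0.0]
force: [-0.7, -1.2, -0.6]
width: 0.0474
grip_force: 0.0
```

Emit:
{"op": "move_arm", "data": {
  "plan": [
    [[-0.43, 0.5, 0], 0, 0.45],
    [[-0.85, 1, 0], 0, 0.45],
    [[-0.85, 1, 0], 0, 0.45],
    [[-0.85, 1, 0], 0, 0.45]
  ]
}}

```text
clock: 4.22
ee_pos: [0.6076, 0.0634, 0.25]
tool_rot: [-0.001, -0.017, 1.0, -0.0]
force: [-0.3, 0.3, -0.5]
width: 0.047
grip_force: 0.0
```

Emit:
{"op": "move_arm", "data": {
  "plan": [
    [[-0.38, 0.52, 0], 0, 0.45],
    [[-0.38, 0.52, 0.5], 0, 0.45],
    [[-0.38, 0.52, 1], 0, 0.45],
    [[-0.38, 0.52, 1], 0, 0.45]
  ]
}}

```text
clock: 4.72
ee_pos: [0.6345, 0.106, 0.1679]
tool_rot: [-0.003, -0.017, 1.0, -0.0]
force: [-0.7, 0.3, 1.1]
width: 0.0469
grip_force: 0.0
```

Emit:
{"op": "move_arm", "data": {
  "plan": [
    [[0, 0, 0.3], 0, 0.45],
    [[0, 0, 0.46], 0, 0.45],
    [[0, 0, 0.46], 0, 0.45],
    [[0, 0, 0.46], 0, 1],
    [[0, 0, 0.46], 0, 1],
    [[0, 0, 0.46], 0, 1],
    [[0, 0, 0.46], 0, 1],
    [[0, 0, 0.46], 0, 1],
    [[0, 0, 0.46], 0, 1]
  ]
}}

```text
clock: 5.85
ee_pos: [0.6379, 0.1052, 0.135]
tool_rot: [0.001, -0.017, 1.0, -0.003]
force: [-1.2, -14.1, 6.1]
width: 0.0102
grip_force: 51.1
```

Emit:
{"op": "move_arm", "data": {
  "plan": [
    [[0, -0.02, -0.02], 0, 1],
    [[0, -0.02, -0.02], 0.1, 1],
    [[0, -0.02, -0.02], 0.2, 1],
    [[0, -0.02, -0.02], 0.3, 1],
    [[0, -0.02, -0.02], 0.4, 1],
    [[0, -0.02, -0.02], 0.5, 1],
    [[0, -0.02, -0.02], 0.6, 1],
    [[0, -0.02, -0.02], 0.66, 1],
    [[0, -0.02, -0.02], 0.66, 1]
  ]
}}

```text
clock: 6.98
ee_pos: [0.6375, 0.104, 0.1351]
tool_rot: [0.001, 0.48, 0.877, -0.002]
force: [1.0, -12.1, -4.8]
width: 0.0105
grip_force: 57.6
```

```bash
python3 - <<'E'
from h import *
o=manip.observe(); print(o['force'],o['ft_torque'],o['width'],o['grip_force'],o['q'].round(2),o['ee_pos'],o['tool_rot'])
E
```

```text
[  1.04505432 -12.0740037   -4.75856148] [-2.37895401 -0.27614913  1.02578295] 0.010511900942818618 57.64898051507771 [ 0.05  0.6   0.02  0.99 -0.    1.05] [0.6374551  0.10398093 0.13513723] [ 0.0011986   0.48042252  0.87703396 -0.00204747]
```

Emit:
{"op": "move_arm", "data": {
  "plan": [
    [[0, 0, 0], 0, 0.45],
    [[0, 0, 0], 0, 0.45],
    [[0, 0, 0], 0, 0.45],
    [[0, 0, -0.4], 0, 0.45],
    [[0, 0, -1], 0, 0.45],
    [[0, 0, -1], 0, 0.45]
  ]
}}

```text
clock: 7.72
ee_pos: [0.6394, 0.1069, 0.2194]
tool_rot: [0.003, 0.48, 0.878, 0.002]
force: [0.2, 1.2, -0.3]
width: 0.0474
grip_force: 0.0
```

Emit:
{"op": "move_arm", "data": {
  "plan": [
    [[0.03, -0.5, 0], 0, 0.45],
    [[0.03, -1, 0], 0, 0.45],
    [[0.03, -1, 0], 0, 0.45]
  ]
}}

```text
clock: 8.1
ee_pos: [0.5662, 0.0646, 0.2147]
tool_rot: [-0.001, 0.48, 0.877, -0.001]
force: [-0.4, 0.9, 0.2]
width: 0.0467
grip_force: 0.0
```

```bash
python3 - <<'E'
from h import *
T=grab('top');S=grab('side')
for n,d in(('T',T),('S',S)):
    P,_=cloud(d)
    for nm,x,y,zl in(('knob',.4344,-.02,.025),('sw',.637,.104,.118),('shaft',.6417,-.024,.106)):
        m=(np.hypot(P[:,0]-x,P[:,1]-y)<.04)&(P[:,2]>zl)&(P[:,2]<zl+.02); Q=P[m]
        if len(Q)>2:
            c=Q.mean(0); U,ss,V=np.linalg.svd(Q[:,:2]-c[:2],full_matrices=False); print(n,nm,len(Q),c.round(4),'ang',np.arctan2(V[0,1],V[0,0]).round(3))
print(manip.observe()['ee_pos'])
a=cv2.resize(T['color'][150:200,285:365],None,fx=5,fy=5,interpolation=2); b=cv2.resize(S['color'][170:220,255:335],None,fx=5,fy=5,interpolation=2)
c=cv2.resize(T['color'][220:270,300:380],None,fx=5,fy=5,interpolation=2); e=cv2.resize(S['color'][220:270,320:400],None,fx=5,fy=5,interpolation=2)
cv2.imwrite('pics/c3.png',np.vstack([np.hstack([a,b]),np.hstack([c,e])])[:,:,::-1])
E
```

```text
T knob 57 [ 0.436  -0.0201  0.0389] ang -2.997
T shaft 12 [ 0.6426 -0.0233  0.1143] ang -1.612
S knob 122 [ 0.4352 -0.0194  0.0354] ang -3.003
S sw 89 [0.635  0.1065 0.1295] ang 2.163
S shaft 18 [ 0.6418 -0.0243  0.1134] ang 1.644
[0.56880267 0.06541748 0.21507757]
```

View pics/c3.png

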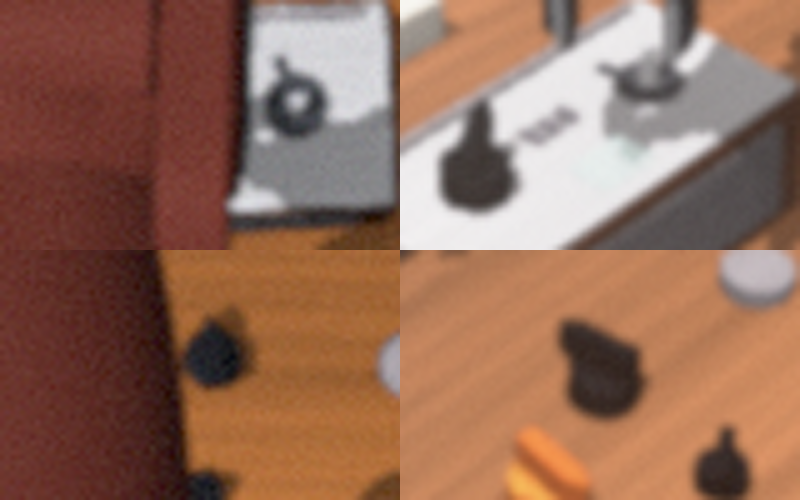

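The switch has turned to on: its bar now lies about 1.0 rad clockwise of where it started. Next is the loose knob.

Emit:
{"op": "move_arm", "data": {
  "plan": [
    [[0, -0.5, 0], 0, 0.45],
    [[0.01, -1, 0.5], 0, 0.45],
    [[0.01, -1, 0.5], 0, 0.45]
  ]
}}

```text
clock: 8.57
ee_pos: [0.4959, 0.0228, 0.1716]
tool_rot: [-0.004, 0.48, 0.877, -0.002]
force: [0.8, 0.7, 1.0]
width: 0.0474
grip_force: 0.0
```

Emit:
{"op": "move_arm", "data": {
  "plan": [
    [[0, -0.5, 0], -0.11, 0.45],
    [[0.01, -1, 0.5], -0.22, 0.45],
    [[0.01, -1, 0.5], -0.33, 0.45],
    [[0.01, -1, 0.5], -0.44, 0.45],
    [[0.01, -1, 0.5], -0.55, 0.45],
    [[0.01, -1, 0.5], -0.66, 0.45],
    [[0.01, -1, 0.5], -0.734, 0.45],
    [[0.01, -1, 0.5], -0.734, 0.45],
    [[0.01, -1, 0.5], -0.734, 0.45]
  ]
}}

```text
clock: 9.7
ee_pos: [0.4339, -0.0196, 0.1353]
tool_rot: [0.0, -0.075, 0.997, -0.0]
force: [0.4, -0.1, -0.1]
width: 0.047
grip_force: 0.0
```

Emit:
{"op": "move_arm", "data": {
  "plan": [
    [[0.025, -0.005, 0.4], 0, 0.45],
    [[0.025, -0.005, 0.8], 0, 0.45],
    [[0.025, -0.005, 1], 0, 0.45],
    [[0.025, -0.005, 1], 0, 0.45]
  ]
}}

```text
clock: 10.2
ee_pos: [0.4306, -0.0202, 0.0544]
tool_rot: [-0.001, -0.075, 0.997, 0.0]
force: [0.4, 0.1, 0.8]
width: 0.0472
grip_force: 0.0
```

Emit:
{"op": "move_arm", "data": {
  "plan": [
    [[0, 0, 0.1], 0, 0.45],
    [[0, 0, 0.18], 0, 0.45],
    [[0, 0, 0.18], 0, 0.45],
    [[0, 0, 0.18], 0, 1],
    [[0, 0, 0.18], 0, 1],
    [[0, 0, 0.18], 0, 1],
    [[0, 0, 0.18], 0, 1],
    [[0, 0, 0.18], 0, 1],
    [[0, 0, 0.18], 0, 1]
  ],
  "newtons": 60
}}

```text
clock: 11.32
ee_pos: [0.4313, -0.0204, 0.0411]
tool_rot: [0.0, -0.076, 0.997, -0.0]
force: [-1.6, 0.1, 5.6]
width: 0.0106
grip_force: 58.9
```

Emit:
{"op": "move_arm", "data": {
  "plan": [
    [[0, 0, -0.3], 0, 1],
    [[0, 0, -0.7], 0, 1],
    [[0, 0, -1], 0, 1],
    [[0, 0, -1], 0, 1]
  ]
}}

```text
clock: 11.82
ee_pos: [0.4324, -0.0207, 0.1221]
tool_rot: [0.002, -0.076, 0.997, -0.0]
force: [-0.3, 0.0, -1.2]
width: 0.0103
grip_force: 58.7
```

Emit:
{"op": "move_arm", "data": {
  "plan": [
    [[-0.4, -0.07, -0.4], 0, 1],
    [[-0.86, -0.147, -0.75], 0, 1],
    [[-0.86, -0.147, -0.75], 0, 1],
    [[-0.86, -0.147, -0.75], 0, 1]
  ]
}}

```text
clock: 12.32
ee_pos: [0.4996, -0.0213, 0.1792]
tool_rot: [-0.001, -0.076, 0.997, 0.0]
force: [-0.5, 0.9, -1.3]
width: 0.0104
grip_force: 58.7
```

```bash
python3 - <<'E'
from h import *
T=load('top');S=grab('side')
o=manip.observe(); print(o['ee_pos'],o['tool_rot'],o['force'],o['width'],proj(S,o['ee_pos']),proj(S,o['ee_pos']-[0,0,.04]))
# tab angle fit: washer+tab template on dark pixels, spindle centre (cx,cy)
S0=load('side')
g=lambda d:d['color'].astype(float).mean(2)
import pickle
def score(d,cx,cy,th,side):
    n=np.arange(-.036,.0361,.001); X,Y=np.meshgrid(n,n); r=np.hypot(X,Y)
    u=X*np.cos(th)+Y*np.sin(th); w=-X*np.sin(th)+Y*np.cos(th)
    ins=((r<.020)|((u>0)&(u<.032)&(abs(w)<.004)))
    sel=(r>.021) # judge outside the ring
    P=np.c_[X.ravel()+cx,Y.ravel()+cy,np.full(X.size,.0915)]
    px=np.array([proj(d,p) for p in P]).astype(np.float32)
    v=cv2.remap(g(d).astype(np.float32),px[:,0].reshape(X.shape),px[:,1].reshape(X.shape),1)
    return v[ins&sel].mean()-v[~ins&sel].mean()
for nm,d in(('T',T),):
    for c in((.642,-.024),(.6425,-.0235),(.644,-.0245)):
        sc=[(score(d,*c,th,0),th) for th in np.arange(-.2,.75,.05)]; print(nm,c,[(round(a),round(float(b),2)) for a,b in sorted(sc)[:5]])
u,v=map(int,proj(S,o['ee_pos']-[0,0,.02])); crop(S,u-50,v-40,100,80,7,'c4.png'); print(u,v)
E
```

```text
[ 0.49919865 -0.02133126  0.17917257] [-1.52233397e-03 -7.60900445e-02  9.97099714e-01  3.84464441e-04] [ 0.05359532 -0.12032797 -1.18894066] 0.010472860289639703 (np.float64(343.54906086282375), np.float64(182.94809205175292)) (np.float64(342.9056107470884), np.float64(195.79892113828316))
T (0.642, -0.024) [(-17, 0.3), (-14, 0.35), (-13, 0.25), (-6, 0.4), (-4, 0.2)]
T (0.6425, -0.0235) [(-13, 0.3), (-11, 0.25), (-8, 0.35), (-3, 0.2), (0, 0.4)]
T (0.644, -0.0245) [(-11, 0.35), (-9, 0.4), (-8, 0.3), (0, 0.25), (0, 0.45)]
343 189
```

View pics/c4.png

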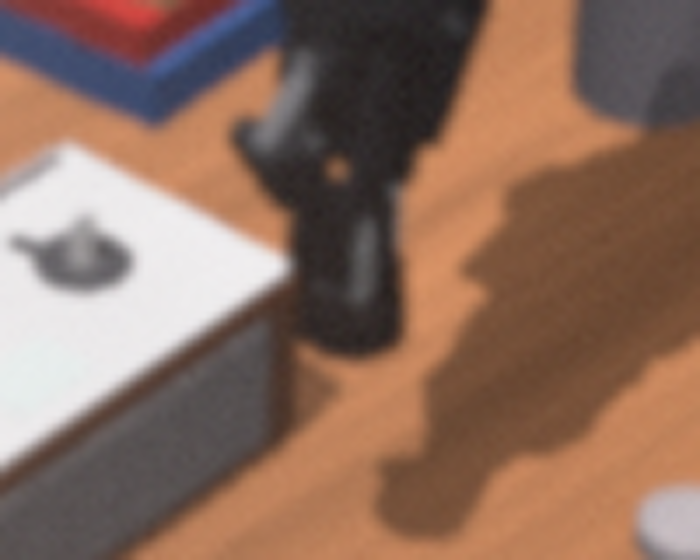

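The side crop shows the knob held upright, with the disc bottom at crop (355,350) and the disc spanning about 298–403. That is roughly centred under the tool. I'll refine it with the depth points.

```bash
python3 - <<'E'
from h import *
from scipy.optimize import least_squares
S=load('side'); P,uv=cloud(S)
e=np.array([.4992,-.0213]); 
m=(np.hypot(*(P[:,:2]-e).T)<.03)&(P[:,2]>.137)&(P[:,2]<.157); Q=P[m]; print(len(Q),Q[:,2].min())
f=lambda p:np.hypot(Q[:,0]-p[0],Q[:,1]-p[1])-.020
r=least_squares(f,e,loss='soft_l1',f_scale=.002); print('axis by depth',r.x,np.abs(r.fun).mean())
# silhouette: dark pixels, lower part, compare with projected cylinder
g=S['color'].astype(float).max(2); 
for v in range(192,201):
    row=g[v,325:365]; k=np.nonzero(row<75)[0]; print(v,(k.min()+325,k.max()+325) if len(k) else None, end=' ')
print()
def model(c,z0):
    a=np.linspace(0,2*np.pi,80); L=[proj(S,np.array([c[0]+.02*np.cos(t),c[1]+.02*np.sin(t),z])) for t in a for z in(z0,z0+.018)]
    h=cv2.convexHull(np.array(L,np.float32)); im=np.zeros((400*8,640*8),np.uint8); cv2.fillConvexPoly(im,np.round((h+.5)*8).astype(int),1); return im
im=model(e,.1382)
for v in range(192,201):
    k=np.nonzero(im[v*8+4])[0]; print(v,(k.min()/8-.5,k.max()/8-.5) if len(k) else None,end=' ')
E
```

```text
92 0.13843900360308142
axis by depth [ 0.50168506 -0.02244596] 0.0014448510983674392
192 (np.int64(334), np.int64(349)) 193 (np.int64(332), np.int64(349)) 194 (np.int64(332), np.int64(349)) 195 (np.int64(332), np.int64(349)) 196 (np.int64(332), np.int64(349)) 197 (np.int64(332), np.int64(348)) 198 (np.int64(333), np.int64(347)) 199 (np.int64(332), np.int64(344)) 200 (np.int64(332), np.int64(333)) 
192 (np.float64(335.0), np.float64(351.125)) 193 (np.float64(335.0), np.float64(351.125)) 194 (np.float64(335.0), np.float64(351.0)) 195 (np.float64(334.875), np.float64(351.0)) 196 (np.float64(334.875), np.float64(350.875)) 197 (np.float64(335.125), np.float64(350.75)) 198 (np.float64(335.75), np.float64(350.375)) 199 (np.float64(336.75), np.float64(349.625)) 200 (np.float64(338.375), np.float64(348.25))
```

```bash
python3 - <<'E'
from h import *
from scipy.optimize import minimize, least_squares
n=np.arange(-.042,.0421,.0007); X,Y=np.meshgrid(n,n)
for nm in('top','side'):
    d=load(nm); G=cv2.GaussianBlur(d['color'].astype(np.float32).mean(2),(0,0),.6)
    # bird's-eye sampling on plane z=.0915
    cx0,cy0=.642,-.0245
    px=np.array([proj(d,np.array([x+cx0,y+cy0,.0915])) for x,y in zip(X.ravel(),Y.ravel())]).astype(np.float32)
    V=cv2.remap(G,px[:,0].reshape(X.shape),px[:,1].reshape(X.shape),1)
    def cost(p):
        x,y=X-p[0],Y-p[1]; r=np.hypot(x,y); th=p[2]; u=x*np.cos(th)+y*np.sin(th); w=-x*np.sin(th)+y*np.cos(th)
        sg=lambda q:1/(1+np.exp(-q/.0008))
        M=np.maximum(sg(.02-r),sg(u)*sg(.032-u)*sg(.004-abs(w)))
        sel=(r>.012)&(r<.036)
        if nm=='side': sel&=~((abs(x*.7+y*.7)<.009)&((x-y)>0)) # shaft occlusion
        a=np.c_[M[sel],np.ones(sel.sum())]; c,*_=np.linalg.lstsq(a,V[sel],rcond=None)
        return np.abs(a@c-V[sel]).mean()
    best=min((minimize(cost,[0,0,t],method='Nelder-Mead',options=dict(initial_simplex=[[0,0,t],[.004,0,t],[0,.004,t],[0,0,t+.15]])) for t in(.1,.3,.5)),key=lambda r:r.fun)
    print(nm,best.x[0]+cx0,best.x[1]+cy0,best.x[2],best.fun)
    P,_=cloud(d); m=(np.hypot(P[:,0]-cx0,P[:,1]-cy0)<.012)&(P[:,2]>.098)&(P[:,2]<.125); print(nm,'shaft pts',m.sum(),np.median(P[m],0))
d=load('side')
P,_=cloud(d)
m=(np.hypot(P[:,0]-.642,P[:,1]+.0245)<.011)&(P[:,2]>.098)&(P[:,2]<.113); Q=P[m]
print(least_squares(lambda p:np.hypot(Q[:,0]-p[0],Q[:,1]-p[1])-.006,[.642,-.0245],loss='soft_l1',f_scale=.002).x,len(Q))
E
```

```text
top 0.5640060419421371 -0.05321544570343179 2.7180898278994396 0.0
top shaft pts 13 [ 0.64144588 -0.02390103  0.11479649]
side 0.6437365766209524 -0.025667087808197785 0.31150839540502395 8.79161844270499
side shaft pts 30 [ 0.64026545 -0.02336634  0.10889579]
[ 0.64406922 -0.02597947] 19<stdin>:17: RuntimeWarning: Mean of empty slice.
  ret = ret.dtype.type(ret / rcount)
```

Emit:
{"op": "move_arm", "data": {
  "plan": [
    [[-0.43, -0.08, 0], 0, 1],
    [[-0.87, -0.157, 0], 0, 1],
    [[-0.87, -0.157, 0], 0, 1]
  ]
}}

```text
clock: 12.75
ee_pos: [0.572, -0.0235, 0.1793]
tool_rot: [-0.001, -0.076, 0.997, 0.0]
force: [-0.5, -0.5, -1.2]
width: 0.0103
grip_force: 58.6
```

Emit:
{"op": "move_arm", "data": {
  "plan": [
    [[-0.43, -0.08, 0], -0.05, 1],
    [[-0.87, -0.157, 0], -0.1, 1],
    [[-0.87, -0.157, 0.1], -0.1, 1],
    [[-0.87, -0.157, 0.2], -0.1, 1],
    [[-0.87, -0.157, 0.2], -0.1, 1],
    [[-0.87, -0.157, 0.2], -0.1, 1]
  ]
}}

```text
clock: 13.5
ee_pos: [0.6416, -0.0253, 0.165]
tool_rot: [-0.0, -0.154, 0.988, 0.0]
force: [-0.3, 0.5, -0.4]
width: 0.0102
grip_force: 58.7
```

```bash
python3 - <<'E'
from h import *
from scipy.optimize import least_squares
S=grab('side'); o=manip.observe(); e=o['ee_pos']; print(e,o['tool_rot'],o['force'],o['width'])
P,_=cloud(S); zb=e[2]-.041
m=(np.hypot(*(P[:,:2]-e[:2]).T)<.03)&(P[:,2]>zb+.001)&(P[:,2]<zb+.017); Q=P[m]
r=least_squares(lambda p:np.hypot(Q[:,0]-p[0],Q[:,1]-p[1])-.020,e[:2],loss='soft_l1',f_scale=.002); print('axis by depth',len(Q),r.x)
u,v=map(int,proj(S,e-[0,0,.03])); crop(S,u-40,v-40,80,70,8,'c5.png'); print(u,v,proj(S,e-[0,0,.041]))
E
```

```text
[ 0.64186345 -0.02531404  0.16515097] [ 1.09942220e-04 -1.53927311e-01  9.88082168e-01 -2.43848831e-05] [-0.80589336  0.26600959 -0.66904384] 0.010432988578437889
axis by depth 74 [ 0.64406959 -0.02599135]
304 173 (np.float64(304.5648913304078), np.float64(176.59750864436273))
```

View pics/c5.png

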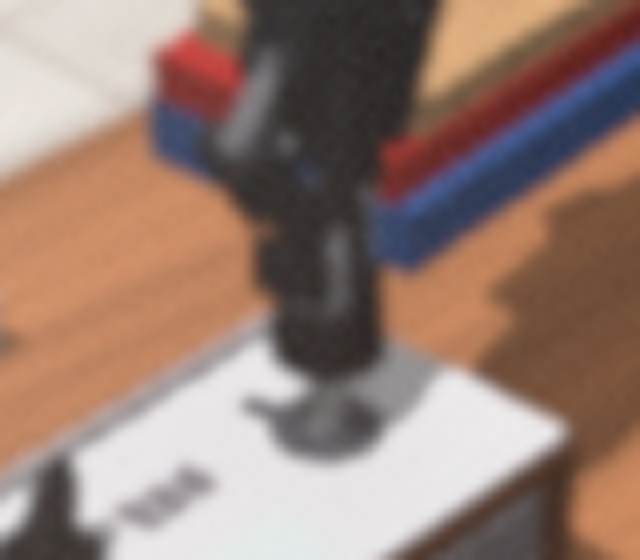

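The disc (centre x≈327) sits straight above the washer (centre x≈328), and depth puts both axes at (0.644,-0.026). I'll go down gently.

Emit:
{"op": "move_arm", "data": {
  "plan": [
    [[0, 0, 0.06], 0, 1],
    [[0, 0, 0.1], 0, 1],
    [[0, 0, 0.13], 0, 1],
    [[0, 0, 0.16], 0, 1],
    [[0, 0, 0.16], 0, 1]
  ]
}}

```text
clock: 14.18
ee_pos: [0.6421, -0.0253, 0.1517]
tool_rot: [-0.0, -0.154, 0.988, 0.0]
force: [0.2, -0.3, -0.5]
width: 0.0102
grip_force: 58.7
```

No force with the bore mouth 5 mm below the tip, so it has entered.

Emit:
{"op": "move_arm", "data": {
  "plan": [
    [[0, 0, 0.03], 0, 1],
    [[0, 0, 0.06], 0, 1],
    [[0, 0, 0.09], 0, 1],
    [[0, 0, 0.12], 0, 1],
    [[0, 0, 0.12], 0, 1]
  ]
}}

```text
clock: 14.8
ee_pos: [0.6423, -0.0253, 0.1421]
tool_rot: [-0.0, -0.154, 0.988, 0.0]
force: [0.6, 0.4, -0.4]
width: 0.0104
grip_force: 58.7
```

Emit:
{"op": "move_arm", "data": {
  "plan": [
    [[0, 0, 0.03], 0, 1],
    [[0, 0, 0.06], 0, 1],
    [[0, 0, 0.09], 0, 1],
    [[0, 0, 0.11], 0, 1],
    [[0, 0, 0.11], 0, 1],
    [[0, 0, 0.11], 0, 1]
  ]
}}

```text
clock: 15.55
ee_pos: [0.6426, -0.0253, 0.1349]
tool_rot: [0.001, -0.154, 0.988, -0.0]
force: [-3.4, 0.9, 13.4]
width: 0.0103
grip_force: 60.7
```

Emit:
{"op": "move_arm", "data": {
  "plan": [
    [[0, 0, 0.01], 0, 1],
    [[0, 0, 0.015], 0, 1],
    [[0, 0, 0.015], 0, 1],
    [[0, 0, 0.015], 0, 1],
    [[0, 0, 0.015], 0, 1]
  ]
}}

```text
clock: 16.18
ee_pos: [0.6428, -0.0254, 0.1347]
tool_rot: [0.001, -0.154, 0.988, -0.0]
force: [-6.4, 1.3, 22.0]
width: 0.0105
grip_force: 61.7
```

```bash
python3 - <<'E'
from h import *
S=grab('side'); o=manip.observe(); e=o['ee_pos']; print(e,o['force'],o['ft_torque'],o['grip_force'])
u,v=map(int,proj(S,e-[0,0,.03])); crop(S,u-60,v-35,90,70,8,'c6.png'); print(proj(S,e-[0,0,.041]))
E
```

```text
[ 0.64270674 -0.02535977  0.13464841] [-7.34925403  0.93067301 21.32895606] [0.17430012 1.41832036 0.01029845] 61.68721675872803
(np.float64(304.4660159556616), np.float64(185.55107005489916))
```

View pics/c6.png

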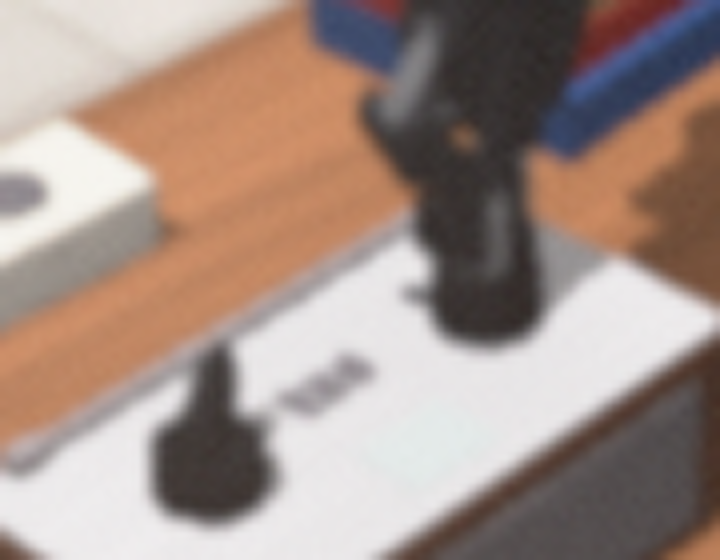

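The knob is home at crop (487,300) and hard on the stop: 8 N more push moved it only 0.2 mm, and the height matches fully pressed. The switch at (210,440) is still on, so I'm handing in.

```bash
python3 -c "
from bench import manip
print(manip.sign_off())"
```

```text
the job is handed in; nothing more can be done
None
```

I turned the radio on and put the knob fully home on the spindle, still gripped and pressed against its stop with about 21 N. I handed the job in at about 16 s of the 48 s limit; no verdict came back.

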